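# Close the fan-guard mould in the dust box and hold it shut

### The arm

A 6-joint arm with a two-finger parallel gripper is mounted at the origin on the work surface. World frame = base frame: x ahead of the robot, y to its left, z up, the work surface at z = 0. Lengths are in mm, angles in degrees, forces in N, time in s.
With the tool pointing down it reaches from about 350 to 850 mm from the base axis. Payload 8.1 kg.
Tool frame: the origin (TCP) lies midway between the tips of the shut fingers; the grasp point (between the pads) lies 19 mm behind it; z points along the fingers, y is the line along which they close (so a half turn about z gives the same grasp; the last joint's range is limited). The gripper opens to 85 mm and grips with 20 to 120 N. Pads are 22 mm wide; open, the fingers measure 114 mm over their backs; the gripper's body (76 mm by 85 mm) begins 54 mm behind the grasp point. The pads swing forward as they close: fully open they stand 13 mm farther back than shut.
Start: joints at [64.893, 7.471, 85.268, -0, 87.261, -4.893], TCP at [207.295, 563.058, 194.092] pointing down, gripper open.
Joint ranges: [-169.43, 169.43], [-51.17, 129.36], [1.28, 143.12], [-76.62, 256.62], [0, 156.53], [-152.29, 152.29]. Speed limits (degrees/s): [136.94, 136.94, 159.86, 180, 180, 180].

### API

Orientations are given as [roll, pitch, yaw] about the fixed x, y, z axes, in that order (R = Rz(yaw) Ry(pitch) Rx(roll)).
In Python, from bench import r gives the robot as it stands. The module is installed in compiled form; this text tells all that it offers.
- The arm moves only by the tool jog_arm, never from a script. Its argument "rows" is a list of rows, each a list of 2 entries, a list of its own where there are three numbers: the shift along the tool's x, y, z in mm, then the turn, a rotation vector about the tool's x, y, z in rad. A call has 1 to 10 rows; each row is the pose to reach, as a shift and turn from the pose commanded when the call began, along the tool's axes at that moment; what a row does not reach only later rows make up. A row lasts 1/10 s, in which the tool goes at most 50 mm and 8.59 degrees, less where a joint would pass 70% of its speed; a pose out of reach is approached as far as the arm can. A call with a gripper value outside its range is refused whole. "grip" is the finger opening in mm, from 0 to 85.4, set as the call begins (left out, the last holds). The fingers move at their own pace and stop on an object; "force" is the grip in N (left out, the last holds). Time passes only in rows, so rows that repeat a pose let the fingers close. It gives the time, the measured TCP pose, the force, the opening and the grip force at its end, in the units of the state.
- r.sense(): the state, without advancing time (a new reading comes with each control period).
- r.snapshot(name): name is "side" or "top" or "wrist"; returns (picture, depth): 420x560x3 uint8, blue, green, red; 420x560 float32, mm along the optical axis (not along the pixel's ray), 0 where there is no reading.
- r.camera_params(name): a dict with "fx", "fy", "cx", "cy" (pixels), "pose" (4x4, takes a point from camera to world coordinates); the wrist camera has in their place "tool_from_camera" (4x4, takes a point from camera to tool coordinates, whose origin is the TCP and whose axes are the flange's). Camera axes: x right, y down, z forward; pixel columns grow to the right and rows downward; lengths in mm; the calibration is good to about 2 mm. A picture is of the moment at which its call begins: read the wrist's pose just before it. camera_params takes no time and is no camera call.
- r.hand_in(): hands the job in; it is judged then, once.
The state is a dict: "time": time; "joint_pos": joint angles; "qd": joint speeds; "joint_efforts": joint torques, N m; "tool_pos": TCP position; "tcp_rot": TCP orientation; "ft_force": force on the tool from outside, world axes, zero at the start; "wrist_torque": the same for the moment, N m; "finger_gap": finger opening in mm; "grip_force": force on a finger pad.
Only numpy, scipy, OpenCV 4.12 (cv2) and the standard library are available. Lean on these libraries where they do the work, as an engineer would, in place of code of your own. Each camera call takes 0.05 s, during which the arm holds its last target. There are 200 camera calls.

### The job

Slide the clear lid of the white dust box fully open, then set the long grey mould half that lies on the cork mat onto its mate in the box, the same way round, so that both brass dowels enter their holes and the two faces meet all over. Finish while still holding it there, pressed down with a firm hand (about 15 N), because the clamps go on next; leave everything else on the bench where it is and do not drag the lower half about.

Things in the scene. Friction and masses are not known exactly. Their poses are not given: they have to be found in the camera images.
- dust_box: Low white dust box fixed on the bench, 214 (x) x 370 (y) x 88 mm high over its tracks, turned up to 0.2 rad. Origin: centre of its underside, on the bench; own y along its length. Its -y half holds the lower mould half under the sliding lid; its +y half has a fixed clear roof. Walls 6 mm thick, 74 mm high; on the long ones stand aluminium tracks to 88 mm.
- opening (a point): Middle of the opening that the lid covers, at the box wall's top, 74 mm above the bench; box axes. Lid fully open, it is clear over 191 mm (x) by 165 mm (y). Below it lies a cork liner, its top 8 mm above the bench.
- lid (a joint): How far the clear lid is slid open, m: 0 shut, 0.170 fully open at its stop. It runs along the box's +y over the fixed roof, with light friction (about 2 N), and stays where it is left; it may start ajar, up to 0.05. The pane is 190 (x) x 182 (y) x 4 mm, its top 84 mm above the bench.
- lid_handle (a point): Middle of the bar of the steel bow handle at the lid's centre: a round bar 10 mm thick, 96 mm long along the box's x, its axis 112 mm above the bench and 28 mm above the pane. It travels with the lid; with the lid shut it is at y = -91 mm in the box's frame.
- lower_half: Lower half of the long mould: loose grey block 150 (x) x 60 (y) x 32 mm, about 0.4 kg, face up on the cork liner, turned up to 0.1 rad against the box. Origin: centre of its underside; x along its length, z up. Its top face has a cavity 4 mm deep like a slim fan guard, the wide end at -x, and two upright brass dowels at (x, y) = (62, 0) and (-40, 20) mm.
- dowel_end (a point): Foot, in the lower half's top face, of the dowel near its +x end. Both dowels are 8 mm thick and stand 15 mm out of the face, the last 7 mm tapering to a 2 mm wide tip.
- dowel_side (a point): Foot of the other dowel, beside the cavity's wide end.
- upper_half: Upper half of the long mould: loose grey block 150 (x) x 60 (y) x 26 mm, 0.2 to 0.36 kg, face down on the cork mat (3 mm thick), turned up to 0.4 rad. Origin: centre of its underside, the mating face; x along its length, z up. Closed, its origin stands 32 mm above the lower half's and its axes point the same way; it fits only this way. Its other hole, 16 mm, is for pouring, at (-60, 0) mm.
- hole_end (a point): Lower mouth of the upper half's brass-rimmed dowel hole at (x, y) = (62, 0) mm. Both dowel holes go right through and are 9.5 mm wide.
- hole_side (a point): Lower mouth of the upper half's other dowel hole, at (-40, 20) mm.
- short_half: A half of another, shorter mould: loose grey block 105 x 60 x 26 mm with three through holes, on the same cork mat; it may lie to the left or the right of the long one. Not to be used. Origin: centre of its underside.
- clamp_a: Small screw clamp lying on the bench beyond the cork mat, about 78 x 115 x 20 mm, to be left alone. Origin about its middle.
- clamp_b: A second such clamp, to be left alone.
- jar: Small jar with a black lid, 56 mm wide, 55 mm high, upright on the bench near the box and the cork mat, to be left alone. Origin: centre of its underside.
- brush: Brush with a dark handle, 180 mm long, lying across the bench between the cork mat and the robot, to be left alone.
- folder: Thin steel hand spatula, 183 mm long, lying across the bench between the box and the robot, to be left alone.

How it is judged (in metres and radians):
On the way, in this order (a step that is already met when the one before it is completed fails the run):
1. the lid is slid fully open (0.155 or more) (value of joint lid above 0.155 m), for 0.2 s.
2. the long upper half sits home on both dowels of the lower half (z of upper_half in the frame of lower_half between 0.03 and 0.0335 m and x of upper_half in the frame of lower_half between -0.0025 and 0.0025 m and y of upper_half in the frame of lower_half between -0.0025 and 0.0025 m and angle between the x axis of upper_half and the x axis of lower_half, either way round below 0.04 rad and angle between the z axis of upper_half and the z axis of lower_half, either way round below 0.03 rad), for 0.2 s.
At the end, for the whole second after the job is handed in: Lid open (0.155 m or more); long upper half home on the lower half, same way round: faces together to 1.5 mm, within 2.5 mm sideways and 0.04 rad; the fingers still on it, pressing the pair together with 7 to 45 N, at rest; lower half within 25 mm of its start (all of step 2 and contact force between upper_half and lower_half between 7 and 45 N and contact force between the fingers and upper_half above 4 N and distance of lower_half from where it was at the start of the episode below 0.025 m and value of joint lid above 0.155 m and linear speed of upper_half below 0.02 m/s); the arm keeps its last pose, push and grip.
It fails at once if another thing on the bench is disturbed (moved more than 30 mm) (distance of any of short_half, clamp_a, clamp_b, jar, brush, folder from where it was at the start of the episode above 0.03 m).
It fails at once if the lower half is dragged more than 30 mm (distance of lower_half from where it was at the start of the episode above 0.03 m).
It also fails if it takes over 54 s, if anything falls off the work surface, if the arm or the gripper's body presses on something with over 40 N, if the wrist force passes 120 N, or if a joint passes its speed limit or range.

## Working session

There is one attempt and no reset: what is moved stays moved. The work goes in short steps, Python scripts to look and compute and a tool call to move; the robot and the scene stay as the last step left them, time stands still between calls to the robot, and variables do not carry over. Pictures are saved under pics/ and viewed, at most 10 in all, crops included, and the job is handed in when it is done.

Besides the shell and the picture viewer there is one more tool, called after ">>>" as name(argument=value, ...) on one line, values as JSON. jog_arm: Moves the arm, as the interface text tells. Its arguments: {"type":"object","properties":{"rows":{"type":"array"},"grip":{"type":"number"},"force":{"type":"number"}},"required":["rows"]}

```bash
mkdir -p pics; python3 - <<'E'
from bench import r
import cv2,numpy as np
s=r.sense();print(s)
for n in("top","side","wrist"):
    p,d=r.snapshot(n);cv2.imwrite(f"pics/{n}0.png",p);np.save(f"pics/{n}0.npy",d)
    c=r.camera_params(n);print(n,{k:np.round(v,3).tolist() for k,v in c.items()})
E
```

```text
{'time': 0.0, 'joint_pos': array([ 6.48944771e+01,  7.51473753e+00,  8.53305773e+01, -6.83425456e-04,
        8.72630836e+01, -4.89283789e+00]), 'qd': array([ 0.04645336,  0.05443489,  0.0152702 , -0.08478277,  0.12365472,
       -0.02611471]), 'joint_efforts': array([ 4.03128724e-03, -5.69392741e+01, -5.00563395e+01, -1.31839175e-05,
        1.49739330e-02,  4.22630558e-05]), 'tool_pos': array([207.01292314, 562.47622911, 193.03594336]), 'tcp_rot': array([-1.79891938e+02, -8.56545203e-03,  1.59787340e+02]), 'ft_force': array([-0.0959248 ,  0.01201306,  0.24012465]), 'wrist_torque': array([ 0.06295589,  0.00049001, -0.00183701]), 'grip_force': 0.0, 'finger_gap': 85.42251372529918}
top {'fx': 540.122, 'fy': 540.122, 'cx': 276.169, 'cy': 208.079, 'pose': [[0.006, -0.995, 0.103, 355.47], [-1.0, -0.005, 0.012, -124.31], [-0.011, -0.103, -0.995, 1336.973], [0.0, 0.0, 0.0, 1.0]]}
side {'fx': 418.782, 'fy': 418.782, 'cx': 273.534, 'cy': 212.901, 'pose': [[0.991, -0.06, 0.12, 386.409], [-0.134, -0.516, 0.846, -1000.725], [0.011, -0.854, -0.52, 626.55], [0.0, 0.0, 0.0, 1.0]]}
wrist {'fx': 294.377, 'fy': 294.377, 'cx': 282.3, 'cy': 211.376, 'tool_from_camera': [[-0.0, -0.964, -0.265, 66.925], [1.0, 0.0, -0.001, 0.387], [0.001, -0.265, 0.964, -178.763], [0.0, 0.0, 0.0, 1.0]]}
```

View pics/top0.png

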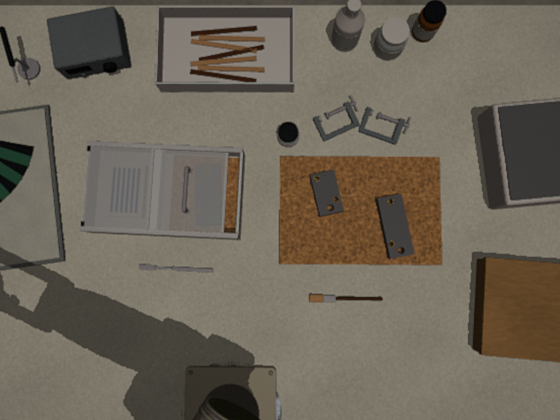

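View pics/wrist0.png

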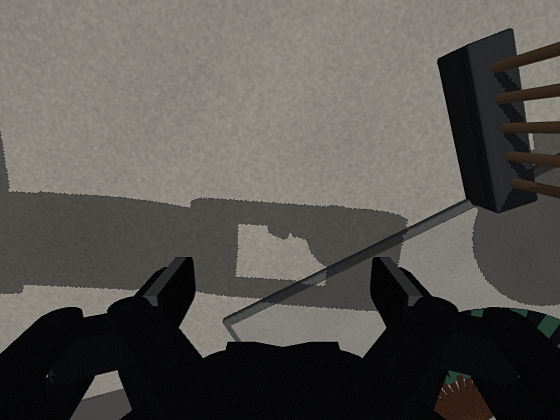

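The top view shows the box at pixels (83-243, 142-238) with the lid handle at (186,190). The long half is at (395,226), the short half at (327,192), the jar at (288,133) and the clamps at (335,118) and (384,125). The wrist view shows only bench. Next I'll enlarge the box and the mat.

```bash
python3 - <<'E'
import cv2,numpy as np
p=cv2.imread("pics/top0.png")
a=cv2.resize(p[135:245,75:255],None,fx=4,fy=4,interpolation=cv2.INTER_CUBIC)
a=cv2.convertScaleAbs(a,alpha=1.4);cv2.imwrite("pics/box.png",a)
b=cv2.resize(p[160:270,300:425],None,fx=5,fy=5,interpolation=cv2.INTER_CUBIC)
cv2.imwrite("pics/mat.png",cv2.convertScaleAbs(b,alpha=1.8))
E
cat > h.py <<'E'
from bench import r
import numpy as np
from scipy.spatial.transform import Rotation as R
def world(n,u,v,z,T=None):
    "pixel -> world point at height z (mm); T = world pose of camera for wrist"
    c=r.camera_params(n); P=c["pose"] if T is None else T
    P=np.array(P); d=P[:3,:3]@[(u-c["cx"])/c["fx"],(v-c["cy"])/c["fy"],1]
    return P[:3,3]+d*(z-P[2,3])/d[2]
def tool(s=None):
    s=s or r.sense(); T=np.eye(4); T[:3,:3]=R.from_euler("xyz",s["tcp_rot"],degrees=True).as_matrix(); T[:3,3]=s["tool_pos"]; return T
def wristT(s): return tool(s)@np.array(r.camera_params("wrist")["tool_from_camera"])
def go(x,y,z,yaw,s=None):
    "shift (tool axes) and rotvec to go to tool-down pose"
    T=tool(s); G=R.from_euler("xyz",[180,0,yaw],degrees=True).as_matrix()
    print("shift",np.round(T[:3,:3].T@(np.array([x,y,z])-T[:3,3]),1).tolist(),"turn",np.round(R.from_matrix(T[:3,:3].T@G).as_rotvec(),4).tolist())
E
```

```text
(no output)
```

View pics/box.png

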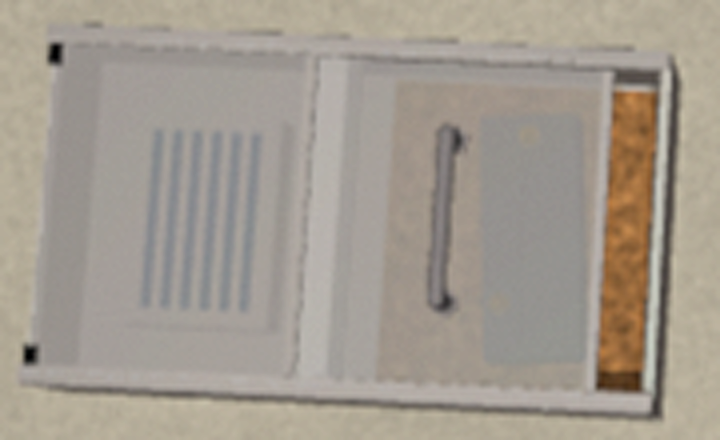

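View pics/mat.png

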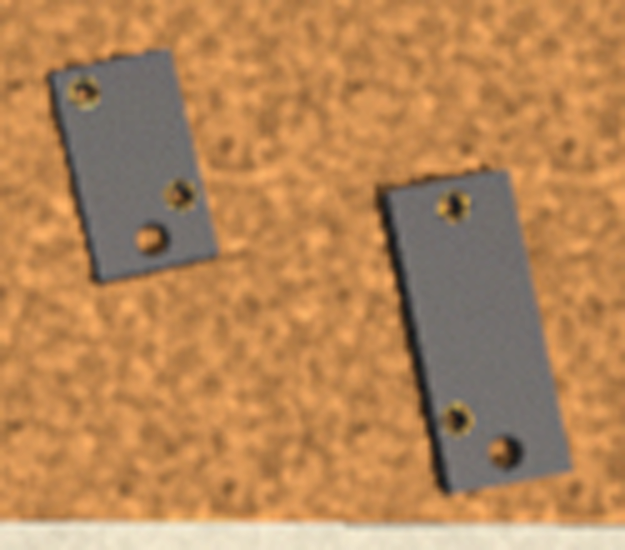

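In the box crop, the handle bar's ends are at (447,132) and (438,303). Through the pane the lower half shows at (482-585, 115-363), with dowels at (530,135) and (498,302). In the mat crop, the long half has hole_end at (454,206), hole_side at (457,419) and the pour hole at (506,452). Its corners are (385,190), (508,170), (570,468) and (447,492).

```bash
python3 - <<'E'
from h import *
B=lambda x,y,z:world("top",75+x/4,135+y/4,z)[:2]
M=lambda x,y,z:world("top",300+x/5,160+y/5,z)[:2]
ang=lambda a,b:np.degrees(np.arctan2(*(a-b)[::-1]))
a,b=B(447,132,112),B(438,303,112);print("handle",a,b,(a+b)/2,ang(a,b),np.linalg.norm(a-b))
# track outer corners at 88: 
for q in[(62,25),(672,55),(655,412),(22,382)]:print("box",B(*q,88))
de,ds=B(530,135,55),B(498,302,55);print("dowels",de,ds,np.linalg.norm(de-ds),ang(de,ds)-ang(np.array([62,0]),np.array([-40,20])))
he,hs,hp=M(454,206,29),M(457,419,29),M(506,452,29)
th=ang(he,hp);print("upper",he,hs,hp,th,ang(he,hs)-ang(np.array([62,0]),np.array([-40,20])))
c=[M(*q,29) for q in[(385,190),(508,170),(570,468),(447,492)]];print(np.mean(c,0))
s=r.sense();print(s["time"])
h=(a+b)/2; yaw=ang(a,b)
for y in(yaw,yaw+90,yaw-90,yaw+180): print(y);go(h[0],h[1],190,y,s)
E
```

```text
handle [574.24904395  96.90438124] [475.32879972  99.74533696] [524.78892184  98.3248591 ] -1.6450630745421777 98.96103146191335
box [641.66816042 330.77892614]
box [624.98358033 -30.33329983]
box [414.97380742 -23.12818221]
box [430.31824613 345.28061499]
dowels [582.80775952  57.0885722 ] [481.68849826  74.27610086] 102.56956732055556 1.4471897935643874
upper [ 509.33981525 -387.26225039] [ 405.88379666 -387.08709581] [ 390.14358617 -410.38713968] 10.979381987979147 10.996719383729033
[ 449.39039187 -397.58915429]
0.15
-1.6450630745421777
shift [-458.6, -325.9, 3.7] turn [-0.0005, 0.0021, 2.8175]
88.35493692545782
shift [-458.6, -325.9, 3.7] turn [-0.0014, 0.0008, 1.2467]
-91.64506307454218
shift [-458.6, -325.9, 3.7] turn [-0.0009, -0.0015, -1.8949]
178.35493692545782
shift [-458.6, -325.9, 3.7] turn [-0.0015, -0.0004, -0.3241]
```

>>> jog_arm(rows=[[[-458,-326,4],[0,0,-0.311]],[[-458,-326,4],[0,0,-0.311]],[[-458,-326,4],[0,0,-0.311]],[[-458,-326,4],[0,0,-0.311]],[[-458,-326,4],[0,0,-0.311]],[[-458,-326,4],[0,0,-0.311]],[[-458,-326,4],[0,0,-0.311]],[[-458,-326,4],[0,0,-0.311]],[[-458,-326,4],[0,0,-0.311]],[[-458,-326,4],[0,0,-0.311]]], grip=40)

```text
time: 1.15
tool_pos: [488.0, 151.4, 190.5]
tcp_rot: [180.0, 0.0, 177.6]
ft_force: [0.3, 0.6, 0.5]
finger_gap: 39.7
grip_force: 0.0
```

>>> jog_arm(rows=[[[0,0,0],[0,0,0]]])

```text
time: 1.25
tool_pos: [489.7, 148.0, 190.2]
tcp_rot: [-179.9, 0.0, 177.3]
ft_force: [-0.1, 1.0, -0.3]
finger_gap: 40.1
grip_force: 0.0
```

>>> jog_arm(rows=[[[-37,-48.5,0],[0,0,0]],[[-37,-48.5,0],[0,0,0]],[[-37,-48.5,30],[0,0,0]],[[-37,-48.5,60],[0,0,0]],[[-37,-48.5,80],[0,0,0]],[[-37,-48.5,92],[0,0,0]],[[-37,-48.5,92],[0,0,0]]])

```text
time: 1.95
tool_pos: [520.5, 103.6, 96.5]
tcp_rot: [-180.0, -0.2, 177.6]
ft_force: [0.8, 0.4, 0.6]
finger_gap: 39.9
grip_force: 0.0
```

```bash
python3 - <<'E'
from h import *
import cv2
s=r.sense();print(s["tool_pos"],s["ft_force"])
p,d=r.snapshot("wrist");q,_=r.snapshot("side")
cv2.imwrite("pics/w1.png",np.hstack([cv2.resize(p,(400,300)),cv2.resize(q[100:370,120:480],(400,300))]))
E
```

```text
[520.49797159 103.57271179  96.53549041] [0.8442924  0.41075669 0.62871449]
```

View pics/w1.png

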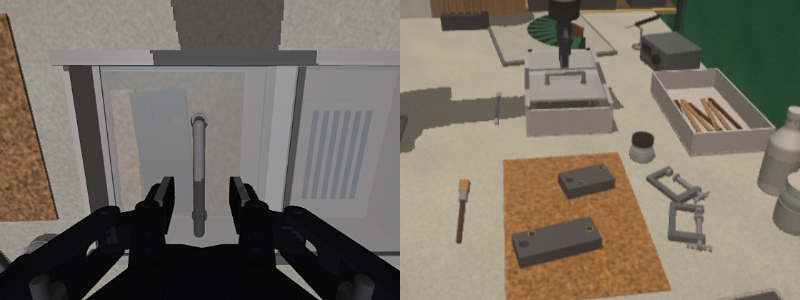

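The wrist view shows the bar between the fingers, so I'll close gently and slide the lid.

>>> jog_arm(rows=[[[0,0,0],[0,0,0]],[[0,0,0],[0,0,0]],[[0,0,0],[0,0,0]],[[0,0,0],[0,0,0]]], grip=0, force=30)

```text
time: 2.45
tool_pos: [522.6, 103.3, 99.1]
tcp_rot: [180.0, 0.1, 177.6]
ft_force: [-0.7, -1.2, -0.6]
finger_gap: 0.1
grip_force: 0.0
```

>>> jog_arm(rows=[[[0,20,0],[0,0,0]],[[0,45,0],[0,0,0]],[[0,70,0],[0,0,0]],[[0,90,0],[0,0,0]],[[0,105,0],[0,0,0]],[[0,115,0],[0,0,0]],[[0,120,0],[0,0,0]],[[0,120,0],[0,0,0]]])

```text
time: 3.25
tool_pos: [527.2, 223.3, 98.5]
tcp_rot: [-180.0, -0.0, 177.6]
ft_force: [-1.1, -1.1, 0.0]
finger_gap: 0.2
grip_force: 0.0
```

>>> jog_arm(rows=[[[0,2,0],[0,0,0]],[[0,4,0],[0,0,0]],[[0,6,0],[0,0,0]],[[0,6,0],[0,0,0]]])

```text
time: 3.65
tool_pos: [527.6, 229.2, 98.6]
tcp_rot: [180.0, 0.0, 177.6]
ft_force: [-0.1, -0.4, 0.3]
finger_gap: 0.3
grip_force: 0.0
```

```bash
python3 - <<'E'
from h import *
import cv2
p,d=r.snapshot("wrist");q,_=r.snapshot("top")
cv2.imwrite("pics/w2.png",np.hstack([cv2.resize(p,(400,300)),cv2.resize(q[135:255,75:235],(400,300))]))
E
```

```text
(no output)
```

View pics/w2.png

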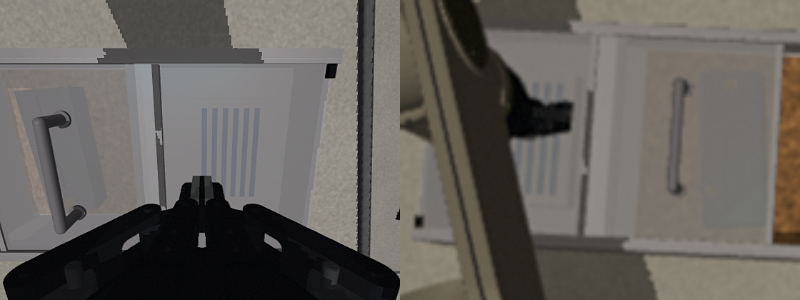

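The lid has not moved: the handle is still at top pixel (187,189), and the fingers closed without catching it. I'll check the heights in the depth images.

```bash
python3 - <<'E'
from h import *
s=r.sense();T=wristT(s);c=r.camera_params("wrist")
p,d=r.snapshot("wrist")
def at(u,v):
    z=d[v,u];return np.round((T@[(u-c["cx"])/c["fx"]*z,(v-c["cy"])/c["fy"]*z,z,1])[:3],1)
print(s["tool_pos"])
for u,v in[(63,210),(69,238),(74,270),(283,255),(283,262),(276,262),(290,262),(120,200),(380,200),(300,75)]:print(u,v,d[v,u],at(u,v))
D=np.load("pics/top0.npy");ct=r.camera_params("top");P=np.array(ct["pose"])
for u,v in[(186,180),(185,190),(185,200),(120,150),(125,238),(395,226),(330,192),(200,300)]:
    z=np.median(D[v-1:v+2,u-1:u+2]) if u>200 else D[v,u-1:u+2].min()
    print(u,v,np.round((P@[(u-ct["cx"])/ct["fx"]*z,(v-ct["cy"])/ct["fy"]*z,z,1])[:3],1))
E
```

```text
[527.52226974 229.08528762  98.5881543 ]
63 210 167.69571 [499.1 105.5 115.5]
69 238 172.27567 [516.1 104.9 115.4]
74 270 177.36713 [536.5 103.3 115.7]
283 255 137.3495 [516.7 230.1 150.3]
283 262 130.64604 [517.  230.1 157.3]
276 262 128.94237 [516.1 227.1 158.9]
290 262 129.93971 [516.8 233.2 158. ]
120 200 200.27483 [501.7 119.9  82.2]
380 200 205.13153 [510.2 298.2  77.4]
300 75 175.46393 [429.3 244.   86.6]
186 180 [546.   97.6 113.9]
185 190 [522.5  98.9 116.7]
185 200 [499.5  98.4 116.3]
120 150 [622.5 262.3  80.5]
125 238 [ 4.176e+02  2.666e+02 -1.000e-01]
395 226 [ 449.1 -397.    26.4]
330 192 [ 531.4 -239.8   27.3]
200 300 [ 2.668e+02  7.700e+01 -1.000e-01]
```

```bash
python3 - <<'E'
from h import *
import cv2
s=r.sense();T=wristT(s);c=r.camera_params("wrist");ti=r.camera_params("wrist")["tool_from_camera"]
p,d=r.snapshot("wrist")
for u in(279,286):
  for v in range(220,275,4):
    z=d[v,u];q=[(u-c["cx"])/c["fx"]*z,(v-c["cy"])/c["fy"]*z,z,1]
    print(u,v,p[v,u],np.round((np.array(ti)@q)[:3],1))
q,D=r.snapshot("side");cs=r.camera_params("side");P=np.linalg.inv(cs["pose"])
def pix(w):
    a=P@[*w,1];return a[0]/a[2]*cs["fx"]+cs["cx"],a[1]/a[2]*cs["fy"]+cs["cy"]
a=pix(s["tool_pos"]);print("TCP pixel side",a)
u,v=map(int,a);k=cv2.resize(q[v-60:v+40,u-50:u+50],(600,600),interpolation=cv2.INTER_CUBIC)
cv2.circle(k,(300,360),4,(0,0,255),1);cv2.imwrite("pics/s3.png",k)
E
```

```text
279 220 [132 132 134] [ 5.4 -2.1 21.8]
279 224 [133 131 133] [ 2.1 -2.1 22.7]
279 228 [132 130 133] [-0.4 -2.1 21.2]
279 232 [131 131 133] [-3.9 -2.2 22.6]
279 236 [132 130 133] [-6.8 -2.2 22.2]
279 240 [132 130 133] [-9.8 -2.2 21.9]
279 244 [136 134 137] [-12.8  -2.2  21.7]
279 248 [42 42 40] [ 10.7  -1.4 -42.9]
279 252 [44 42 42] [ 10.8  -1.3 -48.2]
279 256 [26 26 26] [ 11.   -1.2 -53.3]
279 260 [29 28 28] [ 10.4  -1.2 -56.3]
279 264 [11 11  9] [ 11.1  -1.1 -61.9]
279 268 [ 9 11 10] [ 10.3  -1.1 -64.1]
279 272 [4 3 4] [ 10.7  -1.1 -68.6]
286 220 [122 115 112] [ 5.3  2.9 22.1]
286 224 [122 116 112] [ 2.3  2.9 22.2]
286 228 [122 114 112] [-0.5  2.9 21.6]
286 232 [121 114 112] [-4.   2.9 22.7]
286 236 [121 114 111] [-6.7  2.9 21.7]
286 240 [123 116 112] [-9.3  2.9 20.5]
286 244 [125 117 114] [-12.9   2.9  21.9]
286 248 [49 49 49] [ 10.8   2.1 -43.2]
286 252 [49 48 48] [ 11.    2.  -48.7]
286 256 [39 39 38] [ 11.3   2.  -53.9]
286 260 [38 36 37] [ 10.7   1.9 -57. ]
286 264 [23 24 21] [ 11.    1.9 -61.7]
286 268 [24 25 23] [ 11.1   1.8 -65.7]
286 272 [17 17 16] [ 11.1   1.8 -69.3]
TCP pixel side (np.float64(263.9121511269683), np.float64(152.47786619889268))
```

View pics/s3.png

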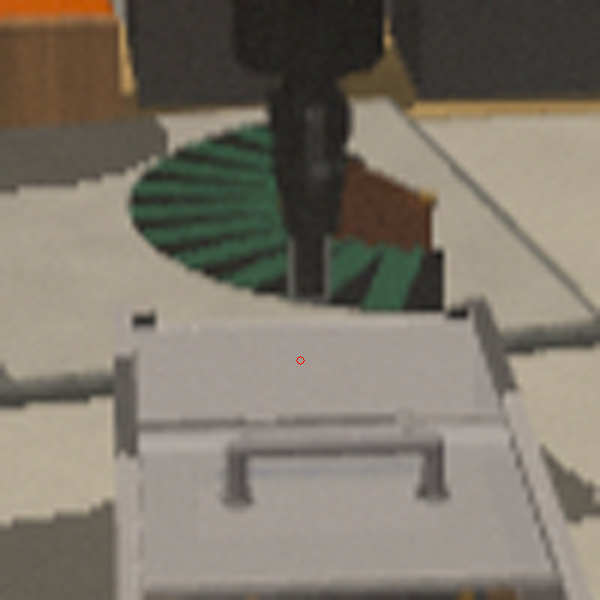

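The reading was misleading: both cameras show the real fingertips about 41 mm above the reported TCP. In the wrist depth the tip edge is at tool z ≈ -41. In the side crop the tips are at (308,297) and the projected TCP is at (300,360). The fingers therefore passed over the bar, so I'll allow for the 41 mm from here on.

>>> jog_arm(rows=[[[0,-40,0],[0,0,0]],[[0,-85,0],[0,0,0]],[[0,-120,0],[0,0,0]],[[-1,-128,0],[0,0,0]],[[-1,-128,0],[0,0,0]],[[-1,-128,20],[0,0,0]],[[-1,-128,36],[0,0,0]],[[-1,-128,43],[0,0,0]],[[-1,-128,43],[0,0,0]]], grip=45)

```text
time: 4.8
tool_pos: [522.1, 102.2, 54.3]
tcp_rot: [-180.0, -0.1, 177.7]
ft_force: [-0.0, -0.0, 0.6]
finger_gap: 44.9
grip_force: 0.0
```

>>> jog_arm(rows=[[[0,0,0],[0,0,0]],[[0,0,0],[0,0,0]],[[0,0,0],[0,0,0]],[[0,0,0],[0,0,0]],[[0,0,0],[0,0,0]]], grip=0, force=30)

```text
time: 5.3
tool_pos: [524.0, 101.6, 56.6]
tcp_rot: [180.0, 0.1, 177.6]
ft_force: [-1.2, 1.7, 6.2]
finger_gap: 8.6
grip_force: 29.5
```

>>> jog_arm(rows=[[[0,10,0],[0,0,0]],[[0,25,0],[0,0,0]],[[0,45,0],[0,0,0]],[[0,65,0],[0,0,0]],[[0,85,0],[0,0,0]],[[0,100,0],[0,0,0]],[[0,112,0],[0,0,0]],[[0,118,0],[0,0,0]],[[0,120,0],[0,0,0]]])

```text
time: 6.2
tool_pos: [529.1, 221.8, 56.7]
tcp_rot: [180.0, 0.1, 177.6]
ft_force: [0.1, -2.0, 5.9]
finger_gap: 8.6
grip_force: 29.7
```

>>> jog_arm(rows=[[[0,2,0],[0,0,0]],[[0,4,0],[0,0,0]],[[0,6,0],[0,0,0]],[[0,7,0],[0,0,0]]])

```text
time: 6.6
tool_pos: [529.4, 228.1, 56.7]
tcp_rot: [180.0, 0.1, 177.6]
ft_force: [-0.1, -1.1, 6.5]
finger_gap: 8.4
grip_force: 29.7
```

>>> jog_arm(rows=[[[0,1,0],[0,0,0]],[[0,2,0],[0,0,0]],[[0,3,0],[0,0,0]]])

```text
time: 6.9
tool_pos: [529.5, 231.0, 56.7]
tcp_rot: [180.0, 0.1, 177.6]
ft_force: [0.1, -2.1, 7.4]
finger_gap: 8.9
grip_force: 29.7
```

>>> jog_arm(rows=[[[0,1.5,0],[0,0,0]],[[0,3,0],[0,0,0]],[[0,4,0],[0,0,0]],[[0,4,0],[0,0,0]]])

```text
time: 7.3
tool_pos: [529.7, 235.1, 56.7]
tcp_rot: [180.0, 0.1, 177.6]
ft_force: [-0.8, -0.6, 7.2]
finger_gap: 8.7
grip_force: 29.7
```

>>> jog_arm(rows=[[[0,1.5,0],[0,0,0]],[[0,3,0],[0,0,0]],[[0,3,0],[0,0,0]]])

```text
time: 7.6
tool_pos: [529.8, 238.2, 56.7]
tcp_rot: [180.0, 0.1, 177.6]
ft_force: [-0.9, -1.2, 6.4]
finger_gap: 8.9
grip_force: 29.7
```

>>> jog_arm(rows=[[[0,1,0],[0,0,0]],[[0,2,0],[0,0,0]],[[0,3,0],[0,0,0]]])

```text
time: 7.9
tool_pos: [529.9, 240.8, 56.7]
tcp_rot: [-180.0, 0.1, 177.6]
ft_force: [-0.5, -6.8, 7.5]
finger_gap: 8.8
grip_force: 29.9
```

>>> jog_arm(rows=[[[0,1,0],[0,0,0]],[[0,2,0],[0,0,0]]])

```text
time: 8.1
tool_pos: [529.9, 240.7, 56.6]
tcp_rot: [-179.8, 0.1, 177.6]
ft_force: [-1.7, -15.6, 11.9]
finger_gap: 8.7
grip_force: 30.4
```

>>> jog_arm(rows=[[[0,1,0],[0,0,0]],[[0,2,0],[0,0,0]]])

```text
time: 8.3
tool_pos: [529.9, 240.7, 56.6]
tcp_rot: [-179.6, 0.0, 177.5]
ft_force: [-4.4, -24.4, 14.6]
finger_gap: 8.8
grip_force: 31.1
```

>>> jog_arm(rows=[[[0,-4,0],[0,0,0]],[[0,-4,0],[0,0,0]]])

```text
time: 8.5
tool_pos: [529.9, 240.5, 56.7]
tcp_rot: [180.0, 0.1, 177.6]
ft_force: [-1.0, -1.4, 6.9]
finger_gap: 8.5
grip_force: 30.0
```

>>> jog_arm(rows=[[[0,0,0],[0,0,0]],[[0,0,0],[0,0,0]],[[0,0,-15],[0,0,0]],[[0,0,-50],[0,0,0]],[[0,0,-100],[0,0,0]],[[0,0,-110],[0,0,0]]], grip=40)

```text
time: 9.1
tool_pos: [532.3, 242.5, 173.7]
tcp_rot: [179.8, 0.5, 177.6]
ft_force: [0.8, -0.3, 1.0]
finger_gap: 40.4
grip_force: 0.0
```

```bash
python3 - <<'E'
from h import *
go(496,55,161,1.4)
E
```

```text
shift [28.7, -188.9, 11.7] turn [0.0149, -0.0055, 3.0757]
```

>>> jog_arm(rows=[[[29,-189,8],[0,0,3.075]],[[29,-189,8],[0,0,3.075]],[[29,-189,8],[0,0,3.075]],[[29,-189,8],[0,0,3.075]],[[29,-189,8],[0,0,3.075]],[[29,-189,8],[0,0,3.075]],[[29,-189,8],[0,0,3.075]],[[29,-189,8],[0,0,3.075]],[[29,-189,8],[0,0,3.075]],[[29,-189,8],[0,0,3.075]]], grip=85)

```text
time: 10.1
tool_pos: [492.3, 53.6, 158.4]
tcp_rot: [180.0, 0.0, 91.3]
ft_force: [-0.2, -0.0, 0.2]
finger_gap: 85.2
grip_force: 0.0
```

```bash
python3 - <<'E'
from h import *
go(496,55,161,1.4)
E
```

```text
shift [1.3, 3.8, -2.6] turn [0.0006, -0.0006, 1.5693]
```

>>> jog_arm(rows=[[[1,4,0],[0,0,1.565]],[[1,4,0],[0,0,1.565]],[[1,4,0],[0,0,1.565]],[[1,4,0],[0,0,1.565]],[[1,4,0],[0,0,1.565]],[[1,4,0],[0,0,1.565]],[[1,4,0],[0,0,1.565]],[[1,4,0],[0,0,1.565]],[[1,4,0],[0,0,1.565]],[[1,4,0],[0,0,1.565]]])

```text
time: 11.1
tool_pos: [496.2, 54.7, 158.4]
tcp_rot: [180.0, -0.0, 5.4]
ft_force: [-0.3, 0.8, 0.1]
finger_gap: 84.7
grip_force: 0.0
```

>>> jog_arm(rows=[[[0,0,0],[0,0,0]],[[0,0,0],[0,0,0]],[[0,0,0],[0,0,0]]])

```text
time: 11.4
tool_pos: [496.1, 54.7, 157.8]
tcp_rot: [180.0, -0.0, 5.9]
ft_force: [-1.0, -0.0, 0.1]
finger_gap: 85.0
grip_force: 0.0
```

```bash
python3 - <<'E'
from h import *
import cv2
s=r.sense();print(s["tool_pos"],s["tcp_rot"],s["joint_pos"])
p,d=r.snapshot("wrist");cv2.imwrite("pics/w4.png",p);np.save("pics/w4.npy",d);np.save("pics/w4T.npy",wristT(s))
k=cv2.resize(p[40:300,120:450],(800,630))[:600]
cv2.imwrite("pics/w4c.png",cv2.convertScaleAbs(k,alpha=1.6))
E
```

```text
[496.14346091  54.66783934 157.84538161] [ 1.79998649e+02 -1.44613442e-02  5.92927023e+00] [ 4.00284166e-01 -7.20994899e+00  1.03771746e+02  4.84872018e-05
  8.34236788e+01  8.44710086e+01]
```

View pics/w4c.png

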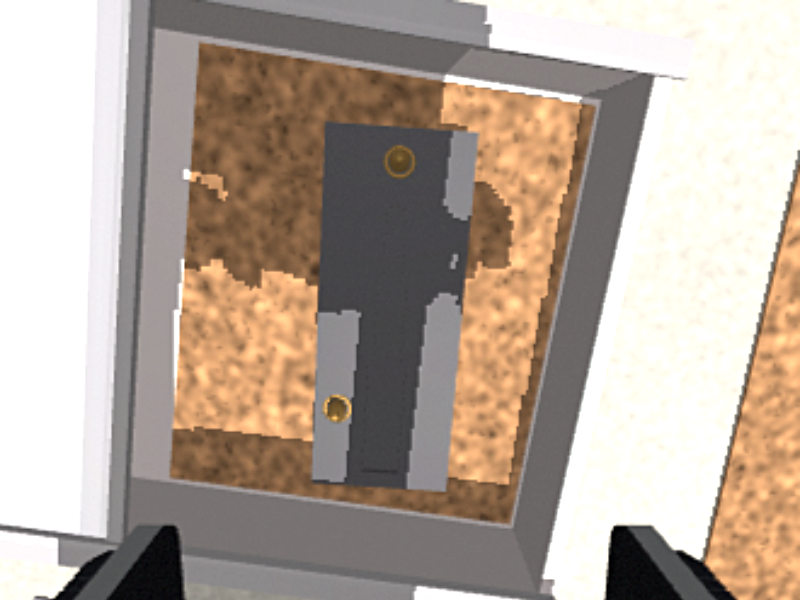

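The crop shows the lower half uncovered. Its top-face corners are (326,122), (478,132), (447,491) and (312,481), with dowels at (399,162) and (338,408). The lid is clear of it. Now the position fit.

```bash
cat >> h.py <<'E'
def fit(px,T,z,extra=()):
    "px: full-image pixels of block corners (+x+y, +x-y, -x-y, -x+y) on plane z -> centre, yaw"
    w=np.array([world("wrist",u,v,z,T)[:2] for u,v in px])
    m=np.array([[75,30],[75,-30],[-75,-30],[-75,30]],float)
    for (u,v),b,zz in extra: w=np.vstack([w,world("wrist",u,v,zz,T)[:2]]); m=np.vstack([m,b])
    mc,wc=m.mean(0),w.mean(0);H=(m-mc).T@(w-wc);th=np.arctan2(H[0,1]-H[1,0],H[0,0]+H[1,1])
    Rm=np.array([[np.cos(th),-np.sin(th)],[np.sin(th),np.cos(th)]]);c=wc-Rm@mc
    print("centre",np.round(c,1),"yaw",round(np.degrees(th),2),"resid",np.round(w-(m@Rm.T+c),1).tolist(), "len",np.round([np.linalg.norm(w[0]-w[3]),np.linalg.norm(w[0]-w[1])],1))
E
python3 - <<'E'
from h import *
T=np.load("pics/w4T.npy");C=lambda x,y:(120+x/2.4242,40+y/2.423)
cs=[C(326,122),C(478,132),C(447,491),C(312,481)]
fit(cs,T,40)
for q in[(399,162),(338,408)]:print([np.round(world("wrist",*C(*q),z,T)[:2],1).tolist() for z in(40,55)])
d=np.load("pics/w4.npy");c=r.camera_params("wrist")
for q in[(380,250),(430,420),(330,340),(345,460)]:
    u,v=map(int,C(*q));z=d[v,u];print(np.round((T@[(u-c["cx"])/c["fx"]*z,(v-c["cy"])/c["fy"]*z,z,1])[:3],1))
go(425,-403,121,11)
E
```

```text
centre [523.3  59. ] yaw 2.22 resid [[-0.7, -0.4], [-0.5, 0.5], [0.1, -0.0], [1.0, -0.0]] len [148.3  59.1]
[[584.8, 61.8], [583.7, 61.8]]
[[482.7, 77.4], [486.7, 76.6]]
[550.5  66.7  38.5]
[481.7  37.8  39.9]
[512.   83.3  39.8]
[460.2  72.8  39.6]
shift [-117.7, 447.9, 36.8] turn [0.0, -0.0002, -0.0893]
```

>>> jog_arm(rows=[[[-120,451,11],[0,0,-0.1]],[[-120,451,11],[0,0,-0.1]],[[-120,451,11],[0,0,-0.1]],[[-120,451,11],[0,0,-0.1]],[[-120,451,11],[0,0,-0.1]],[[-120,451,11],[0,0,-0.1]],[[-120,451,11],[0,0,-0.1]],[[-120,451,11],[0,0,-0.1]],[[-120,451,11],[0,0,-0.1]],[[-120,451,11],[0,0,-0.1]]])

```text
time: 12.45
tool_pos: [419.9, -410.3, 146.3]
tcp_rot: [179.9, 0.0, 11.4]
ft_force: [0.1, 0.5, -0.4]
finger_gap: 85.0
grip_force: 0.0
```

```bash
python3 - <<'E'
from h import *
go(423,-406,146,12)
E
```

```text
shift [3.9, -3.6, 0.3] turn [0.001, 0.0008, -0.0112]
```

>>> jog_arm(rows=[[[0,0,0],[0,0,0]],[[0,0,0],[0,0,0]],[[0,0,0],[0,0,0]]])

```text
time: 12.75
tool_pos: [422.1, -404.6, 146.5]
tcp_rot: [-180.0, -0.0, 11.6]
ft_force: [0.7, 0.9, -0.1]
finger_gap: 85.2
grip_force: 0.0
```

```bash
python3 - <<'E'
from h import *
import cv2
s=r.sense();print(s["tool_pos"],s["tcp_rot"])
p,d=r.snapshot("wrist");cv2.imwrite("pics/w5.png",p);np.save("pics/w5.npy",d);np.save("pics/w5T.npy",wristT(s))
k=cv2.resize(p[40:300,120:450],(800,630))[:600]
cv2.imwrite("pics/w5c.png",cv2.convertScaleAbs(k,alpha=1.6))
E
```

```text
[ 422.14794661 -404.63802785  146.53752539] [-1.79964293e+02 -8.04950164e-03  1.15525497e+01]
```

View pics/w5c.png

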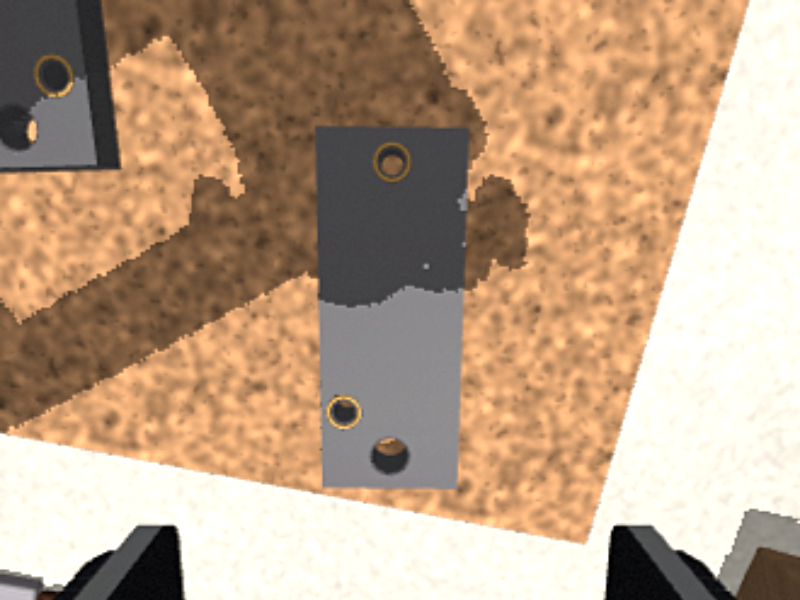

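The long half's corners are at (316,127), (468,128), (458,488) and (323,487). The hole rims are at (392,161) and (344,411).

```bash
python3 - <<'E'
from h import *
T=np.load("pics/w5T.npy");C=lambda x,y:(120+x/2.4242,40+y/2.423)
fit([C(316,127),C(468,128),C(458,488),C(323,487)],T,29,[(C(392,161),[62,0],29),(C(344,411),[-40,20],29)])
T=np.load("pics/w4T.npy")
fit([C(326,122),C(478,132),C(447,491),C(312,481)],T,40,[(C(399,162),[62,0],40),(C(338,408),[-40,20],40)])
E
```

```text
centre [ 448.6 -398.1] yaw 11.22 resid [[-0.5, -0.6], [-0.8, 0.4], [0.3, 0.1], [0.5, -0.1], [0.1, -0.0], [0.4, 0.2]] len [148.9  58.9]
centre [523.3  59.1] yaw 2.26 resid [[-0.6, -0.5], [-0.5, 0.4], [0.2, -0.0], [1.1, -0.0], [-0.4, 0.3], [0.2, -0.1]] len [148.3  59.1]
```

>>> jog_arm(rows=[[[27,-1,20],[0,0,0.006]],[[27,-1,60],[0,0,0.006]],[[27,-1,100],[0,0,0.006]],[[27,-1,135],[0,0,0.006]],[[27,-1,160],[0,0,0.006]],[[27,-1,175],[0,0,0.006]],[[27,-1,182],[0,0,0.006]],[[27,-1,182],[0,0,0.006]],[[27,-1,182],[0,0,0.006]]])

```text
time: 13.7
tool_pos: [448.9, -400.5, -33.8]
tcp_rot: [179.9, -0.1, 11.1]
ft_force: [-0.2, -0.7, 0.3]
finger_gap: 85.1
grip_force: 0.0
```

```bash
python3 - <<'E'
from h import *
go(448.6,-398.1,-36,11.2)
E
```

```text
shift [0.1, -2.4, 2.2] turn [0.002, -0.0013, -0.0013]
```

>>> jog_arm(rows=[[[0,-2,1.5],[0,0,0]],[[0,-2,1.5],[0,0,0]],[[0,-2,1.5],[0,0,0]]])

```text
time: 14.0
tool_pos: [447.8, -398.1, -36.2]
tcp_rot: [179.9, -0.0, 11.1]
ft_force: [-0.2, -0.2, 0.3]
finger_gap: 84.8
grip_force: 0.0
```

>>> jog_arm(rows=[[[0,0,0],[0,0,0]],[[0,0,0],[0,0,0]],[[0,0,0],[0,0,0]],[[0,0,0],[0,0,0]],[[0,0,0],[0,0,0]]], grip=45, force=70)

```text
time: 14.5
tool_pos: [447.8, -398.1, -36.4]
tcp_rot: [180.0, -0.0, 11.1]
ft_force: [-0.6, 1.4, 5.9]
finger_gap: 58.7
grip_force: 77.4
```

>>> jog_arm(rows=[[[0,0,-5],[0,0,0]],[[0,0,-20],[0,0,0]],[[0,0,-50],[0,0,0]],[[0,0,-85],[0,0,0]],[[0,0,-120],[0,0,0]],[[0,0,-150],[0,0,0]],[[0,0,-150],[0,0,0]],[[0,0,-150],[0,0,0]]])

```text
time: 15.3
tool_pos: [447.8, -398.1, 113.8]
tcp_rot: [179.9, -0.0, 11.1]
ft_force: [-0.7, 1.2, -4.2]
finger_gap: 59.1
grip_force: 76.8
```

```bash
python3 - <<'E'
from h import *
go(522.5,59.1,113,2.3)
E
```

```text
shift [161.4, -434.2, 0.4] turn [0.0013, -0.0009, 0.1537]
```

>>> jog_arm(rows=[[[6,-16,0],[0,0,0.006]],[[16,-43,0],[0,0,0.015]],[[32,-86,0],[0,0,0.03]],[[49,-130,0],[0,0,0.046]],[[65,-174,0],[0,0,0.06]],[[81,-217,0],[0,0,0.077]],[[97,-260,0],[0,0,0.092]],[[113,-304,0],[0,0,0.108]],[[129,-347,0],[0,0,0.12]],[[142,-382,0],[0,0,0.135]]])

```text
time: 16.3
tool_pos: [511.1, 7.9, 110.7]
tcp_rot: [-179.9, 0.2, 3.4]
ft_force: [1.1, -0.4, -3.6]
finger_gap: 58.7
grip_force: 76.7
```

>>> jog_arm(rows=[[[10,-28,0],[0,0,0.01]],[[16,-42,0],[0,0,0.016]],[[19,-52,0],[0,0,0.019]],[[19,-52,0],[0,0,0.019]],[[19,-52,0],[0,0,0.019]],[[19,-52,0],[0,0,0.019]]])

```text
time: 16.9
tool_pos: [528.7, 56.6, 112.6]
tcp_rot: [180.0, 0.1, 2.2]
ft_force: [1.0, -0.5, -3.1]
finger_gap: 58.7
grip_force: 76.7
```

```bash
python3 - <<'E'
from h import *
import cv2
s=r.sense();print(s["tool_pos"],s["tcp_rot"],s["finger_gap"])
p,d=r.snapshot("wrist");np.save("pics/w6T.npy",wristT(s));np.save("pics/w6.npy",d)
k=cv2.resize(p[40:300,120:450],(800,630))[:600]
cv2.imwrite("pics/w6c.png",cv2.convertScaleAbs(k,alpha=1.6))
go(522.5,59.1,113,2.26,s)
E
```

```text
[528.69223217  56.59399268 112.62440214] [1.79986411e+02 5.17548234e-02 2.22751020e+00] 58.701300241640595
shift [-6.1, -2.7, -0.4] turn [0.0002, 0.0009, -0.0006]
```

View pics/w6c.png

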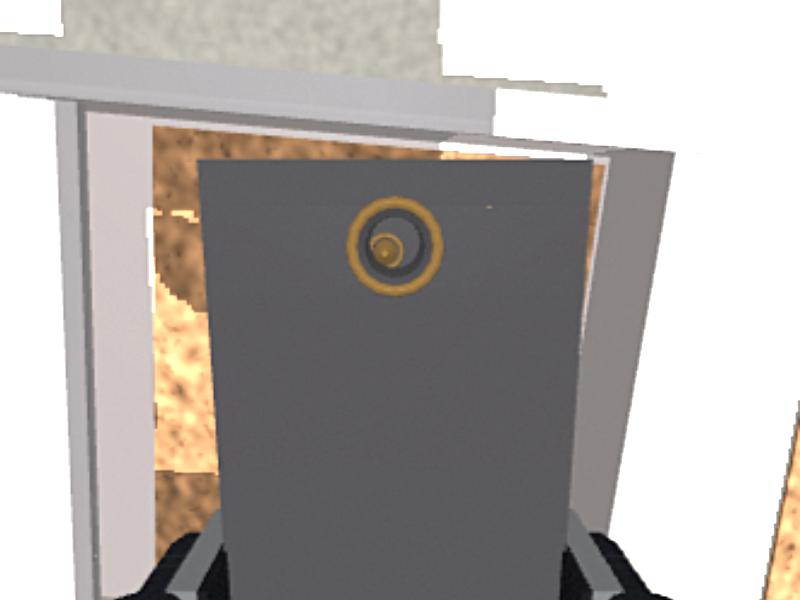

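The view shows the hole_end rim centred at (395,246), with the dowel visible through it at (386,250). The block's far edge runs from (199,160) to (593,160).

```bash
python3 - <<'E'
from h import *
T=np.load("pics/w6T.npy");C=lambda x,y:(120+x/2.4242,40+y/2.423)
zt=112.6+39.4+26
h=world("wrist",*C(395,246),zt,T)[:2];d=world("wrist",*C(386,250),55,T)[:2];d2=world("wrist",*C(386,250),48,T)[:2]
print("hole",h,"dowel",d,d2,"move",d-h)
a,b=[world("wrist",*C(*q),zt,T)[:2] for q in[(199,160),(593,160)]];e=a-b
print("width",np.linalg.norm(e),"yaw",np.degrees(np.arctan2(-e[0],e[1])),"end mid",(a+b)/2)
D=np.load("pics/w6.npy");c=r.camera_params("wrist")
for q in[(300,200),(500,200),(300,560),(480,560),(300,400)]:
    u,v=map(int,C(*q));z=D[v,u];print(np.round((T@[(u-c["cx"])/c["fx"]*z,(v-c["cy"])/c["fy"]*z,z,1])[:3],1))
E
```

```text
hole [591.85996072  59.09902977] dowel [586.08637556  61.41327313] [585.79518045  61.467084  ] move [-5.77358516  2.31424335]
width 59.075198570443014 yaw 2.228098932177201 end mid [604.41681159  59.4371916 ]
[598.3  74.3 176.1]
[599.5  43.4 177. ]
[537.7  73.9 177.6]
[538.9  42.1 177.4]
[566.5  74.1 176.9]
```

Two independent estimates agree: move about (-6, +2.4) mm. I'll align and descend to just above the dowel tips.

>>> jog_arm(rows=[[[-6,-2.6,0],[0,0,0]],[[-6,-2.6,0],[0,0,0]],[[-6,-2.6,15],[0,0,0]],[[-6,-2.6,40],[0,0,0]],[[-6,-2.6,65],[0,0,0]],[[-6,-2.6,80],[0,0,0]],[[-6,-2.6,88],[0,0,0]],[[-6,-2.6,88],[0,0,0]],[[-6,-2.6,88],[0,0,0]]])

```text
time: 17.85
tool_pos: [523.8, 59.8, 25.9]
tcp_rot: [180.0, -0.1, 2.3]
ft_force: [-1.0, -0.2, -3.1]
finger_gap: 58.5
grip_force: 76.7
```

```bash
python3 - <<'E'
from h import *
go(522.6,59.1,24,2.26)
E
```

```text
shift [-1.3, 0.6, 1.9] turn [0.0, -0.0012, 0.0003]
```

>>> jog_arm(rows=[[[0,0,0],[0,0,0]],[[0,0,0],[0,0,0]]])

```text
time: 18.05
tool_pos: [524.2, 59.8, 26.3]
tcp_rot: [180.0, -0.1, 2.3]
ft_force: [1.2, -1.1, -3.1]
finger_gap: 58.8
grip_force: 76.7
```

```bash
python3 - <<'E'
from h import *
go(522.6,59.1,24,2.26)
E
```

```text
shift [-1.6, 0.7, 2.3] turn [0.0001, -0.0022, 0.0004]
```

>>> jog_arm(rows=[[[-1.5,0.6,0],[0,0,0]],[[-1.5,0.6,2],[0,0,0]],[[-1.5,0.6,6],[0,0,0]],[[-1.5,0.6,9],[0,0,0]],[[-1.5,0.6,12],[0,0,0]],[[-1.5,0.6,14],[0,0,0]],[[-1.5,0.6,14],[0,0,0]]])

```text
time: 18.75
tool_pos: [521.2, 59.1, 10.5]
tcp_rot: [-180.0, 0.1, 2.3]
ft_force: [0.3, -0.4, -3.4]
finger_gap: 58.5
grip_force: 76.7
```

>>> jog_arm(rows=[[[0,0,1],[0,0,0]],[[0,0,2],[0,0,0]],[[0,0,3],[0,0,0]],[[0,0,4],[0,0,0]],[[0,0,4],[0,0,0]]])

```text
time: 19.25
tool_pos: [521.6, 59.2, 7.0]
tcp_rot: [-180.0, 0.0, 2.3]
ft_force: [-0.1, -0.8, -3.1]
finger_gap: 59.0
grip_force: 76.7
```

>>> jog_arm(rows=[[[0,0,1],[0,0,0]],[[0,0,2],[0,0,0]],[[0,0,3],[0,0,0]],[[0,0,4],[0,0,0]],[[0,0,4],[0,0,0]]])

```text
time: 19.75
tool_pos: [521.7, 59.1, 2.9]
tcp_rot: [-180.0, -0.0, 2.3]
ft_force: [0.9, 0.4, -4.1]
finger_gap: 59.0
grip_force: 76.7
```

>>> jog_arm(rows=[[[0,0,1],[0,0,0]],[[0,0,2],[0,0,0]],[[0,0,2],[0,0,0]]])

```text
time: 20.05
tool_pos: [521.7, 59.2, 1.0]
tcp_rot: [-180.0, -0.0, 2.3]
ft_force: [1.1, 0.6, -3.2]
finger_gap: 58.8
grip_force: 76.7
```

>>> jog_arm(rows=[[[0,0,0.5],[0,0,0]],[[0,0,1],[0,0,0]],[[0,0,1],[0,0,0]]])

```text
time: 20.35
tool_pos: [521.7, 59.1, 0.5]
tcp_rot: [180.0, -0.0, 2.3]
ft_force: [-3.5, 0.2, 3.8]
finger_gap: 58.8
grip_force: 77.6
```

>>> jog_arm(rows=[[[0,0,0.5],[0,0,0]],[[0,0,1],[0,0,0]],[[0,0,1],[0,0,0]]])

```text
time: 20.65
tool_pos: [521.8, 59.2, 0.5]
tcp_rot: [180.0, -0.0, 2.3]
ft_force: [-7.7, -1.0, 14.1]
finger_gap: 58.9
grip_force: 79.0
```

>>> jog_arm(rows=[[[-0.5,0,0],[0,0,0]],[[-0.5,0,0],[0,0,0]],[[-0.5,0,0],[0,0,0]]])

```text
time: 20.95
tool_pos: [521.9, 59.2, 0.5]
tcp_rot: [180.0, -0.1, 2.3]
ft_force: [-6.0, 0.5, 11.1]
finger_gap: 58.9
grip_force: 78.5
```

```bash
python3 - <<'E'
from h import *
s=r.sense();T=wristT(s);c=r.camera_params("wrist")
p,D=r.snapshot("wrist");C=lambda x,y:(120+x/2.4242,40+y/2.423)
print(s["tool_pos"],s["ft_force"],s["wrist_torque"])
for q in[(260,200),(340,200),(450,200),(540,200),(300,560),(480,560),(300,400),(395,246)]:
    u,v=map(int,C(*q));z=np.median(D[v-2:v+3,u-2:u+3]);print(q,np.round((T@[(u-c["cx"])/c["fx"]*z,(v-c["cy"])/c["fy"]*z,z,1])[:3],1))
q,E=r.snapshot("top");ct=r.camera_params("top");P=np.array(ct["pose"])
u,v=np.meshgrid(np.arange(150,245),np.arange(140,240));Z=E[140:240,150:245]
X=np.einsum('ij,jab->iab',P[:3,:3],np.stack([(u-ct["cx"])/ct["fx"]*Z,(v-ct["cy"])/ct["fy"]*Z,Z]))+P[:3,3][:,None,None]
# handle position now
m=(X[2]>108)&(X[2]<120)&(X[0]>470)&(X[0]<580)&(X[1]>150);print("handle px",m.sum(),X[1][m].mean() if m.any() else None)
E
```

```text
[521.88639381  59.189408     0.53439501] [-6.0150922   0.5138013  11.08292195] [-0.08662375  0.94828764 -0.00611325]
(260, 200) [591.1  82.9  64.6]
(340, 200) [591.6  70.6  64.7]
(450, 200) [592.3  53.8  65.3]
(540, 200) [592.8  40.1  65.2]
(300, 560) [530.5  76.6  65. ]
(480, 560) [531.7  44.6  65. ]
(300, 400) [559.5  76.7  64.8]
(395, 246) [584.7  62.1  54.2]
handle px 0 None
```

```bash
python3 - <<'E'
from h import *
q,E=r.snapshot("top");c=r.camera_params("top");P=np.array(c["pose"])
v,u=np.mgrid[0:420,0:560]
X=np.einsum('ij,jab->iab',P[:3,:3],np.stack([(u-c["cx"])/c["fx"]*E,(v-c["cy"])/c["fy"]*E,E]))+P[:3,3][:,None,None]
m=(X[2]>105)&(X[2]<122)&(X[0]>470)&(X[0]<590)&(X[1]>140)&(X[1]<300);y=X[1][m]
print(m.sum(),np.median(y) if m.any() else None)
s=r.sense();print(s["time"],s["ft_force"])
if m.sum()>10 and np.median(y)>230: print(r.hand_in())
E
```

```text
202 237.9679843973662
21.1 [-6.70379916 -0.24877943 10.88092723]
the job is handed in; nothing more can be done
None
```

I handed the job in at 21.1 s: the lid was open at its stop, and the upper half was seated level on both dowels, still gripped and pressed with about 14 N. The first try at the lid missed because the real fingertips sit about 41 mm above the reported TCP, so I allowed for that in every later move.

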